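# Sweep the plaster lumps into the bench pan

### The arm

A 6-joint arm with a two-finger parallel gripper is mounted at the origin on a cart in front of the work surface, level with it; the furniture and walls round the work are solid. World frame = base frame: x ahead of the robot, y to its left, z up, the work surface at z = 0. Lengths are in m, angles in degrees, forces in N, time in s.
With the tool pointing down it reaches from about 0.3 to 0.75 m from the base axis. Payload 8.5 kg.
Tool frame: the origin (TCP) lies on the centre line of the jaws, within the pads' length; the fingertips stand 11 mm ahead of it and the grasp point (between the pads) lies 8 mm behind it; z points along the fingers, y is the line along which they close (so a half turn about z gives the same grasp; the last joint's range is limited). The gripper opens to 85 mm and grips with 20 to 120 N. Pads are 22 mm wide; open, the fingers measure 114 mm over their backs; the gripper's body (76 mm by 85 mm) begins 54 mm behind the grasp point. The pads swing forward as they close: fully open they stand 13 mm farther back than shut.
Start: joints at [63.352, 21.807, 74.336, -0, 83.858, -12.336], TCP at [0.136, 0.533, 0.214] pointing down, gripper open.
Joint ranges: [-178.18, 178.18], [-50.72, 133.34], [12.68, 142.11], [-81.47, 261.47], [9.98, 163.14], [-165.26, 165.26]. Speed limits (degrees/s): [136.94, 136.94, 180, 180, 180, 180].

### API

Orientations are given as a 3x3 rotation matrix whose columns are the frame's x, y, z axes.
In Python, from rig import env, optics, ticket, sensors gives the robot as it stands (env), with the cameras (optics), the job (ticket) and the readings (sensors).
- The arm moves only by the shell command python3 nudge.py [FORCE], which reads ROWS from standard input. ROWS is a JSON object whose key "segments" holds a list of rows, 1 to 10 of them, each of 5 numbers: dx, dy, dz in m, then a turn about the tool's z in degrees, then the finger opening in m; each row shifts and turns the commanded pose from where the row before left it, along the tool's axes as they then stand; what a row does not reach is not made up. A row lasts 1/10 s, in which the tool goes at most 0.05 m and 8.59 degrees, less where a joint would pass 70% of its speed; a pose out of reach is approached as far as the arm can. The fingers move at their own pace and stop on an object; FORCE is the grip in N (left out, the last holds). Time passes only in rows, so rows that do not move let the fingers close. It prints the time, the measured TCP pose, the force, the opening and the grip force at its end. Input that does not fit is refused with a message, and nothing moves.
- sensors.observe(): the state, without advancing time (a new reading comes with each control period).
- optics.get_image(name): name is "side" or "top" or "wrist"; returns a dict with "pixels" (400x640x3 uint8, red, green, blue), "K" (3x3 intrinsics, pixels), "distortion" ([k1, k2, p1, p2, k3] as OpenCV has them; the pictures are not rectified), "extrinsics" (4x4, takes a point from world to camera coordinates). Camera axes: x right, y down, z forward; pixel columns grow to the right and rows downward; lengths in m; the calibration is good to about 2 mm. A picture is of the moment at which its call begins. There is no depth.
- ticket.close_job(): hands the job in; it is judged then, once.
The state is a dict: "time_s": time; "q": joint angles; "qvel": joint speeds; "joint_efforts": joint torques, N m; "position": TCP position; "tool_rot": TCP orientation; "ft_force": force on the tool from outside, world axes, zero at the start; "wrist_torque": the same for the moment, N m; "grip_width": finger opening in m; "gripper_force": force on a finger pad.
Only numpy, scipy, OpenCV 4.12 (cv2) and the standard library are available. Lean on these libraries where they do the work, as an engineer would, in place of code of your own. Each camera call takes 0.05 s, during which the arm holds its last target. There are 200 camera calls.

### The job

Sweep the two lumps of set plaster across the worktop with the fingertips, through the open side of the metal bench pan, until both lie wholly inside it. Only push them: do not pick anything up. Leave the horseshoe-shaped plaster dental model, the chuck key and the round tin where they stand.

Things in the scene. Friction and masses are not known exactly. Their poses are not given: they have to be found in the camera images.
- pan: low dustpan of grey-painted sheet metal, fixed to the worktop, 170 mm deep (its x) x 160 mm wide (its y); origin at the centre of its underside, z up. +x points from the open mouth to the back wall, so things are swept in along +x. Back wall inner face at x = +82 mm, side walls inner faces at y = +-77 mm from x = -70 mm on; walls 3 mm thick, 30 mm high. A 70 mm handle sticks out behind the back
- pan_lip (a point): middle of the pan's lip, the edge of its open mouth, at worktop height: x = -85 mm, y = 0 in the pan's axes, and the same axes. The mouth is open across the whole width. The lip is a ramp rising from 0 to 3 mm over x = -85 to -65 mm; from there the pan's floor is flat, 3 mm above the worktop
- lump0: lump of set plaster, cream, irregular rounded pebble, one of two alike, 40 x 61 x 20 mm high (its own x, y, z), 35 to 70 g, loose; origin at the centre of its underside, on the worktop at the start; it slides when pushed low at its side and turns if pushed off-centre
- lump1: lump of set plaster, cream, irregular rounded pebble, one of two alike, 40 x 61 x 20 mm high (its own x, y, z), 35 to 70 g, loose; origin at the centre of its underside, on the worktop at the start; it slides when pushed low at its side and turns if pushed off-centre
- model: plaster dental model: flat horseshoe-shaped base with a row of teeth on top, cream like the lumps but larger, 62 x 68 x 31 mm high, loose; origin at the centre of its underside; it stands among the lumps and must stay
- key: chuck key, bare steel T-shape lying flat, 70 x 50 x 17 mm high, loose; origin at the centre of its underside; must stay
- tin: flat round tin with lid, 58 mm across, 22 mm high, loose; origin at the centre of its underside; must stay

How it is judged (in metres and radians):
At the end, for the whole second after the job is handed in: Both lumps rest in the pan: each lump's origin is at least 30 mm inside the lip edge, within the side and back walls, its origin lower than 35 mm, and slower than 20 mm/s (x of lump0 in the frame of pan between -0.055 and 0.085 m and y of lump0 in the frame of pan between -0.08 and 0.08 m and height (world z) of each of lump0, lump1 below 0.035 m and linear speed of each of lump0, lump1 below 0.02 m/s and x of lump1 in the frame of pan between -0.055 and 0.085 m and y of lump1 in the frame of pan between -0.08 and 0.08 m); the robot touches nothing.
It fails at once if a lump is lifted (origin more than 35 mm above the worktop) (height (world z) of any of lump0, lump1 above 0.035 m).
It fails at once if a lump is carried: held by the fingers, roughly level, with its underside more than 15 mm up ((height (world z) of lump0 above 0.015 m and angle between lump0's own z axis and vertical below 0.3 rad and contact force between lump0 and the fingers above 0.2 N) or (height (world z) of lump1 above 0.015 m and angle between lump1's own z axis and vertical below 0.3 rad and contact force between lump1 and the fingers above 0.2 N)).
It fails at once if the plaster dental model is moved more than 15 mm (distance of model from where it was at the start of the episode above 0.015 m).
It fails at once if the chuck key is moved more than 15 mm (distance of key from where it was at the start of the episode above 0.015 m).
It fails at once if the round tin is moved more than 15 mm (distance of tin from where it was at the start of the episode above 0.015 m).
It also fails if it takes over 64 s, if anything falls off the work surface, if the arm or the gripper's body presses on something with over 40 N, if the wrist force passes 120 N, or if a joint passes its speed limit or range.

## Working session

There is one attempt and no reset: what is moved stays moved. The work goes in short steps, Python scripts to look and compute and a shell command to move; the robot and the scene stay as the last step left them, time stands still between calls to the robot, and variables do not carry over. Pictures are saved under pics/ and viewed, at most 12 in all, crops included, and the job is handed in when it is done.

```bash
ls; mkdir -p pics
python3 - <<'E'
from rig import env, optics, ticket, sensors
import cv2,numpy as np
for n in("top","side"):
    d=optics.get_image(n); cv2.imwrite(f"pics/{n}0.png",d["pixels"][:,:,::-1]); print(n,d["K"],d["distortion"],d["extrinsics"])
s=sensors.observe();print(s["time_s"],s["position"],s["tool_rot"],s["grip_width"])
E
```

```text
nudge.py
pics
rig.py
top [[441.88247625   0.         319.65617496]
 [  0.         441.88247625 196.33169396]
 [  0.           0.           1.        ]] [0.03442646 0.         0.         0.         0.        ] [[-0.01576909 -0.99984471 -0.00786669 -0.10436475]
 [-0.980678    0.01700017 -0.1948888   0.49313869]
 [ 0.19499228  0.00464147 -0.9807938   0.79847169]
 [ 0.          0.          0.          1.        ]]
side [[429.33870559   0.         315.24744433]
 [  0.         429.33870559 198.44415395]
 [  0.           0.           1.        ]] [-0.09473801  0.          0.          0.          0.        ] [[-0.99513114 -0.09740256 -0.01505859  0.45599158]
 [-0.05350206  0.66216929 -0.74744187  0.12588776]
 [ 0.08277408 -0.74299702 -0.66415652  0.74422747]
 [ 0.          0.          0.          1.        ]]
0.1 [0.1358234  0.53266538 0.21335825] [[-9.68970117e-01  2.47177193e-01 -5.89120677e-04]
 [ 2.47177749e-01  9.68969384e-01 -1.22172013e-03]
 [ 2.68858548e-04 -1.32942782e-03 -9.99999080e-01]] 0.08576019483535814
```

View pics/top0.png

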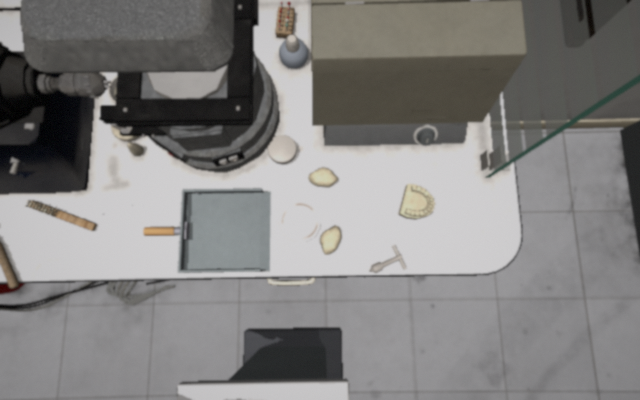

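View pics/side0.png

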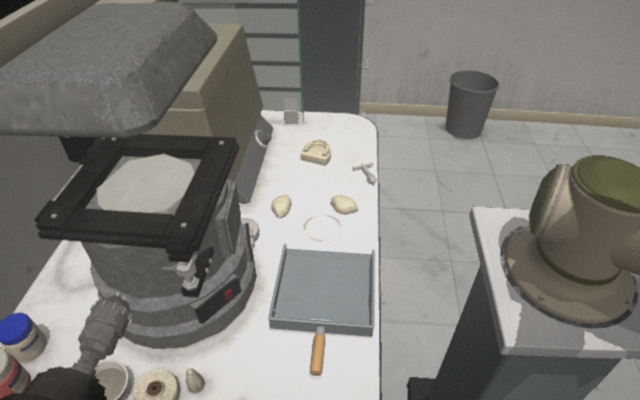

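The top view (mouth facing right) shows the pan at (225,230), lumps at (323,177) and (331,239), model at (416,202), key at (390,260) and tin at (283,150). The side view shows the lumps at (282,205) and (344,204), model at (316,152), key at (366,172) and tin at (252,229). The tall press and box lie on the far side, at larger x.

```bash
cat > h.py <<'E'
import cv2,numpy as np
def ray(d,p):
    u=cv2.undistortPoints(np.array([[p]],float),d["K"],np.array(d["distortion"]))[0,0]
    E=np.array(d["extrinsics"]);R=E[:3,:3];return -R.T@E[:3,3],R.T@np.array([*u,1])
def plane(d,p,z):
    c,v=ray(d,p);return c+v*(z-c[2])/v[2]
def tri(d1,p1,d2,p2):
    c,v=ray(d1,p1);e,w=ray(d2,p2)
    s=np.linalg.lstsq(np.c_[v,-w],e-c,rcond=None)[0];a=c+v*s[0];b=e+w*s[1]
    return (a+b)/2,np.linalg.norm(a-b)
def blobs(d,box,a0=60):
    x0,y0,x1,y1=box;hsv=cv2.cvtColor(d["pixels"],cv2.COLOR_RGB2HSV)
    m=((hsv[:,:,1]>40)&(hsv[:,:,2]>120)&(hsv[:,:,0]>12)&(hsv[:,:,0]<40)).astype(np.uint8)
    k=np.zeros_like(m);k[y0:y1,x0:x1]=m[y0:y1,x0:x1]
    cs=cv2.findContours(k,cv2.RETR_EXTERNAL,cv2.CHAIN_APPROX_NONE)[0]
    return [c for c in cs if cv2.contourArea(c)>a0]
def cen(c):
    M=cv2.moments(c);return M["m10"]/M["m00"],M["m01"]/M["m00"]
E
python3 - <<'E'
from rig import env, optics, ticket, sensors
from h import *
np.set_printoptions(precision=3,suppress=True)
T=optics.get_image("top");S=optics.get_image("side")
for n,d,box in(("T",T,(295,160,445,260)),("S",S,(262,135,362,220))):
    for c in blobs(d,box):
        P=np.array([plane(d,p[0],.008)[:2] for p in c]);r=cv2.minAreaRect((P*1000).astype(np.float32))
        print(n,np.round(cen(c),1),cv2.contourArea(c),"rect mm",np.round(r[0]),np.round(r[1]),round(r[2]),"min",P.min(0),"max",P.max(0))
print("pan corners top",[plane(T,p,z)[:2] for p,z in(((270,191),.0),((270,270),.0),((184,190),.03),((181,271),.03))])
print("tri pan back", tri(T,(184,190),S,(270,325)),tri(T,(181,271),S,(373,330)), "mouth",tri(T,(270,191),S,(286,247)),tri(T,(270,270),S,(373,252)))
print("tin",plane(T,(283,149),.022),"key",plane(T,(390,260),.01),[plane(T,p,.008)[:2] for p in((371,269),(397,247),(406,267))])
print("table front edge",plane(T,(225,280),0),plane(T,(400,274),0))
print("box front", plane(T,(325,143),0),plane(T,(466,143),0))
print("box top edge tri",tri(T,(312,124),S,(196,112)),"frame corner",tri(T,(252,122),S,(196,243)),tri(T,(108,120),S,(40,222)))
for n,d,b in(("topc",T,(160,130,480,290)),("sidec",S,(220,120,400,340))):
    x0,y0,x1,y1=b;cv2.imwrite(f"pics/{n}.png",cv2.resize(d["pixels"][y0:y1,x0:x1,::-1],None,fx=2.5,fy=2.5))
E
```

```text
T [330.4 239.4] 344.0 rect mm [ 412. -134.] [40. 47.] 29 min [ 0.386 -0.151] max [ 0.437 -0.113]
T [416.5 201.9] 732.0 rect mm [ 484. -308.] [60. 65.] 73 min [ 0.454 -0.338] max [ 0.519 -0.274]
T [322.8 177.3] 324.0 rect mm [ 537. -119.] [44. 42.] 43 min [ 0.522 -0.146] max [ 0.558 -0.091]
S [343.7 204.1] 282.0 rect mm [ 413. -132.] [42. 53.] 23 min [ 0.388 -0.155] max [ 0.438 -0.107]
S [281.  205.2] 259.0 rect mm [ 540. -116.] [35. 63.] 8 min [ 0.523 -0.149] max [ 0.559 -0.085]
S [316.2 151.6] 470.5 rect mm [ 485. -313.] [89. 67.] 81 min [ 0.454 -0.357] max [ 0.521 -0.265]
pan corners top [array([ 0.514, -0.012]), array([ 0.355, -0.013]), array([0.512, 0.153]), array([0.356, 0.152])]
tri pan back (array([0.515, 0.16 , 0.01 ]), np.float64(0.003395263741949166)) (array([0.355, 0.157, 0.014]), np.float64(0.001980589922569384)) mouth (array([ 0.514, -0.012,  0.001]), np.float64(0.00032163765606550194)) (array([ 0.354, -0.013,  0.001]), np.float64(0.001927734185488436))
tin [ 0.595 -0.04   0.022] key [ 0.37  -0.247  0.01 ] [array([ 0.354, -0.21 ]), array([ 0.396, -0.262]), array([ 0.357, -0.278])]
table front edge [0.338 0.075 0.   ] [ 0.344 -0.267  0.   ]
box front [ 0.614 -0.125  0.   ] [ 0.608 -0.416  0.   ]
box top edge tri (array([ 0.62 , -0.094,  0.222]), np.float64(0.09104471395342291)) frame corner (array([0.66 , 0.023, 0.032]), np.float64(0.01893380465791677)) (array([0.635, 0.232, 0.282]), np.float64(0.15190610575084576))
```

View pics/topc.png

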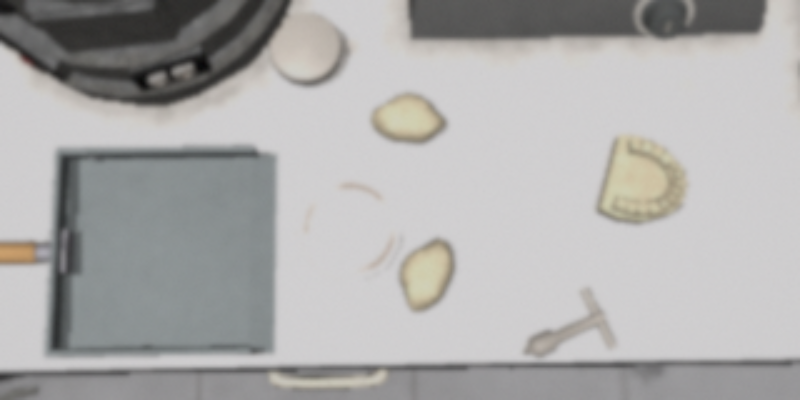

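Measured: the pan mouth is at y=-0.012, spanning x 0.355–0.514, and it opens toward -y. The near lump is at (0.412,-0.133) and the far one at (0.539,-0.118). Plan: turn tool x to world +y, push the near lump in, drag the far one sideways into the lane, then push it in.

```bash
echo '{"segments":[[0, 0, 0, 8.4, 0.025], [0, 0, 0, 8.4, 0.025], [0, 0, 0, 8.4, 0.025], [0, 0, 0, 8.4, 0.025], [0, 0, 0, 8.4, 0.025], [0, 0, 0, 8.4, 0.025], [0, 0, 0, 8.4, 0.025], [0, 0, 0, 8.4, 0.025], [0, 0, 0, 8.4, 0.025]]}' | python3 nudge.py 20
echo '{"segments":[[-0.045, 0.02, 0, 0, 0.025], [-0.045, 0.02, 0, 0, 0.025], [-0.045, 0.02, 0, 0, 0.025], [-0.045, 0.02, 0, 0, 0.025], [-0.045, 0.02, 0, 0, 0.025], [-0.045, 0.02, 0, 0, 0.025], [-0.045, 0.02, 0, 0, 0.025], [-0.045, 0.02, 0, 0, 0.025], [-0.045, 0.02, 0, 0, 0.025], [-0.045, 0.02, 0, 0, 0.025]]}' | python3 nudge.py
```

```text
time_s: 1.1
position: [0.1359, 0.5328, 0.2137]
tool_rot: [[0.005, 1.0, -0.0], [1.0, -0.005, -0.0], [-0.0, -0.0, -1.0]]
ft_force: [0.5, 0.6, -0.4]
grip_width: 0.0247
gripper_force: 0.0
time_s: 2.1
position: [0.3369, 0.0812, 0.2141]
tool_rot: [[-0.001, 1.0, 0.001], [1.0, 0.001, -0.0], [-0.0, 0.001, -1.0]]
ft_force: [0.7, 1.2, 0.3]
grip_width: 0.0254
gripper_force: 0.0
```

```bash
echo '{"segments":[[-0.044, 0.0125, 0, 0, 0.025], [-0.044, 0.0125, 0, 0, 0.025], [-0.044, 0.0125, 0, 0, 0.025], [-0.044, 0.0125, 0, 0, 0.025], [-0.044, 0.0125, 0, 0, 0.025], [-0.043, 0.0125, 0, 0, 0.025], [0, 0, 0.04, 0, 0.025], [0, 0, 0.04, 0, 0.025], [0, 0, 0.04, 0, 0.025], [0, 0, 0.03, 0, 0.025]]}' | python3 nudge.py
echo '{"segments":[[0, 0, 0.02, 0, 0.025], [0, 0, 0.014, 0, 0.025], [0, 0, 0.009, 0, 0.025], [0, 0, 0, 0, 0.025]]}' | python3 nudge.py
python3 - <<'E'
from rig import env, optics, ticket, sensors
import cv2
a=[cv2.resize(optics.get_image(n)["pixels"][y:y+150,x:x+240,::-1],(720,450))[:295] if n=="top" else cv2.resize(optics.get_image(n)["pixels"][y:y+100,x:x+240,::-1],(720,300)) for n,x,y in(("top",220,150),("side",230,140))]
cv2.imwrite("pics/p1.png",cv2.vconcat(a))
E
```

```text
time_s: 3.1
position: [0.4113, -0.1793, 0.0619]
tool_rot: [[-0.001, 1.0, -0.001], [1.0, 0.001, 0.001], [0.001, -0.001, -1.0]]
ft_force: [0.7, -0.6, 0.7]
grip_width: 0.0253
gripper_force: 0.0
time_s: 3.5
position: [0.4117, -0.1794, 0.0202]
tool_rot: [[-0.002, 1.0, -0.001], [1.0, 0.002, 0.001], [0.001, -0.001, -1.0]]
ft_force: [-0.4, -0.4, -0.7]
grip_width: 0.0251
gripper_force: 0.0
```

View pics/p1.png

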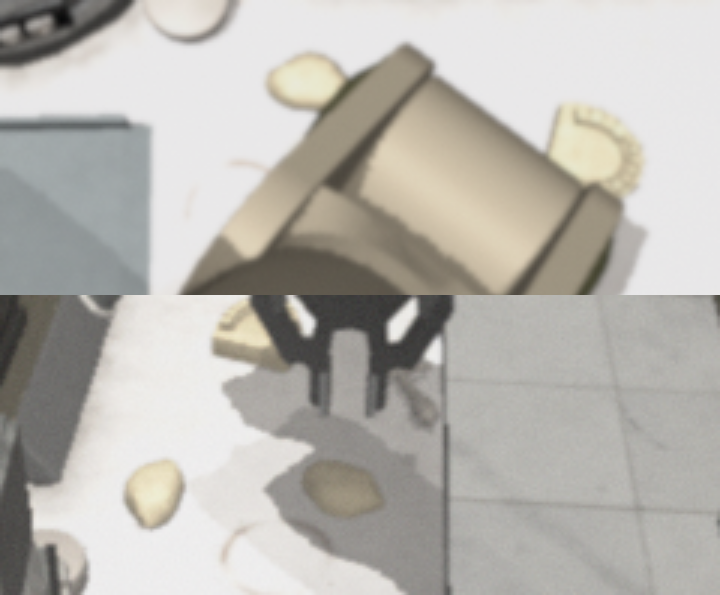

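The fingers (side view, roughly (337,178) and (356,178)) straddle the line behind the near lump, clear of the model and key. Pushing.

```bash
echo '{"segments":[[0, 0, 0.003, 0, 0.025], [0.01, 0, 0, 0, 0.025], [0.01, 0, 0, 0, 0.025], [0.01, 0, 0, 0, 0.025], [0.01, 0, 0, 0, 0.025], [0.01, 0, 0, 0, 0.025], [0.01, 0, 0, 0, 0.025], [0.01, 0, 0, 0, 0.025], [0.01, 0, 0, 0, 0.025], [0.01, 0, 0, 0, 0.025]]}' | python3 nudge.py
python3 - <<'E'
from rig import env, optics, ticket, sensors
from h import *
S=optics.get_image("side")
for c in blobs(S,(262,185,372,330),30):
    if cv2.contourArea(c)<600: print(np.round(cen(c)),cv2.contourArea(c),plane(S,cen(c),.008).round(3))
cv2.imwrite("pics/p2.png",cv2.resize(S["pixels"][160:280,230:410,::-1],None,fx=3,fy=3))
E
```

```text
time_s: 4.6
position: [0.4119, -0.0888, 0.0179]
tool_rot: [[-0.002, 1.0, 0.0], [1.0, 0.002, -0.0], [-0.0, 0.0, -1.0]]
ft_force: [0.0, -0.5, -1.3]
grip_width: 0.0247
gripper_force: 0.0
[344. 204.] 170.5 [ 0.413 -0.13   0.008]
[281. 205.] 263.0 [ 0.539 -0.116  0.008]
```

View pics/p2.png

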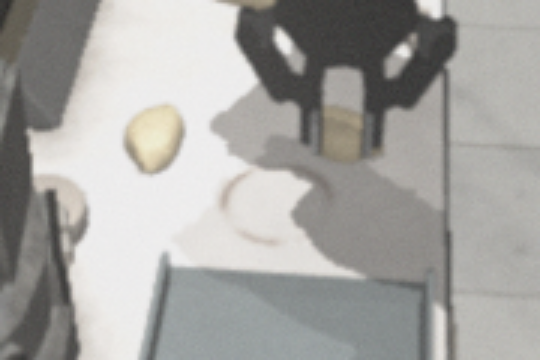

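The lump did not move (still at side (344,204)) and the force is about 0. The fingertips are evidently higher than I assumed, so I'll measure them.

Run:
```python
from rig import env, optics, ticket, sensors
from h import *
S=optics.get_image("side")
for p in((334,210),(334,212),(355,211),(355,213)):
    c,v=ray(S,p)
    for y in(-.0888,-.078): print(p,y,(c+v*(y-c[1])/v[1]).round(3))
W=optics.get_image("wrist")
cv2.imwrite("pics/p3.png",cv2.vconcat([cv2.resize(S["pixels"][180:230,310:380,::-1],(560,400),interpolation=2),cv2.resize(W["pixels"][...,::-1],(320,200))[:, :].copy() if 0 else cv2.copyMakeBorder(cv2.resize(W["pixels"][...,::-1],(320,200)),0,0,0,240,0)]))
```

```text
(334, 210) -0.0888 [ 0.43  -0.089  0.029]
(334, 210) -0.078 [ 0.43  -0.078  0.039]
(334, 212) -0.0888 [ 0.43  -0.089  0.024]
(334, 212) -0.078 [ 0.43  -0.078  0.034]
(355, 211) -0.0888 [ 0.39  -0.089  0.03 ]
(355, 211) -0.078 [ 0.39  -0.078  0.04 ]
(355, 213) -0.0888 [ 0.39  -0.089  0.024]
(355, 213) -0.078 [ 0.39  -0.078  0.035]
```

View pics/p3.png

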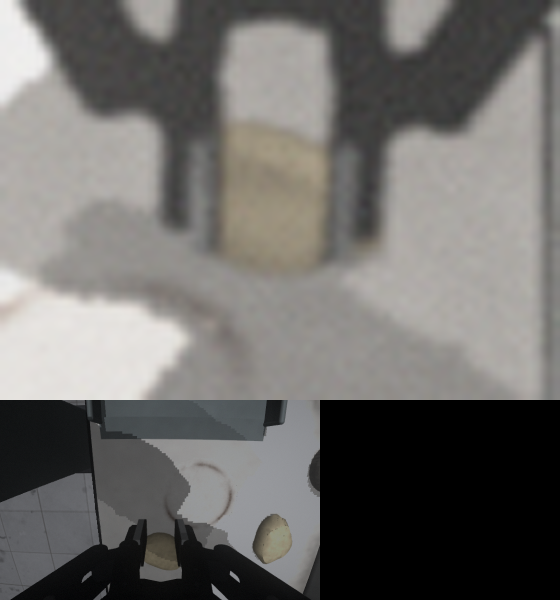

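The tips measure about 25–30 mm high, so they passed over the lump, which is unmoved. I'll go back behind it and probe downward for the table by force.

```bash
echo '{"segments":[[0, 0, -0.02, 0, 0.025], [-0.03, 0, 0, 0, 0.025], [-0.03, 0, 0, 0, 0.025], [-0.033, 0, 0, 0, 0.025], [0, 0, 0.018, 0, 0.025], [0, 0, 0.002, 0, 0.025], [0, 0, 0, 0, 0.025]]}' | python3 nudge.py
echo '{"segments":[[0, 0, 0.002, 0, 0.025], [0, 0, 0.002, 0, 0.025], [0, 0, 0, 0, 0.025]]}' | python3 nudge.py
python3 - <<'E'
from rig import env, optics, ticket, sensors
from h import *
S=optics.get_image("side");s=sensors.observe();y=s["position"][1]
cv2.imwrite("pics/p4.png",cv2.resize(S["pixels"][150:220,310:390,::-1],(640,560),interpolation=2))
c,v=ray(S,(337,179));print([(c+v*(t-c[1])/v[1]).round(3) for t in(y,y+.011)],s["position"],s["ft_force"])
E
```

```text
time_s: 5.45
position: [0.4117, -0.1824, 0.0177]
tool_rot: [[-0.001, 1.0, -0.001], [1.0, 0.001, 0.001], [0.001, -0.001, -1.0]]
ft_force: [-0.2, -1.0, 0.9]
grip_width: 0.0252
gripper_force: 0.0
time_s: 5.75
position: [0.4121, -0.1823, 0.014]
tool_rot: [[-0.002, 1.0, 0.0], [1.0, 0.002, -0.0], [-0.0, 0.0, -1.0]]
ft_force: [0.6, 0.0, -0.2]
grip_width: 0.025
gripper_force: 0.0
[array([ 0.43 , -0.182,  0.03 ]), array([ 0.43 , -0.171,  0.039])] [ 0.41212481 -0.18243211  0.01408299] [0.34254066 0.36054048 0.097585  ]
```

View pics/p4.png

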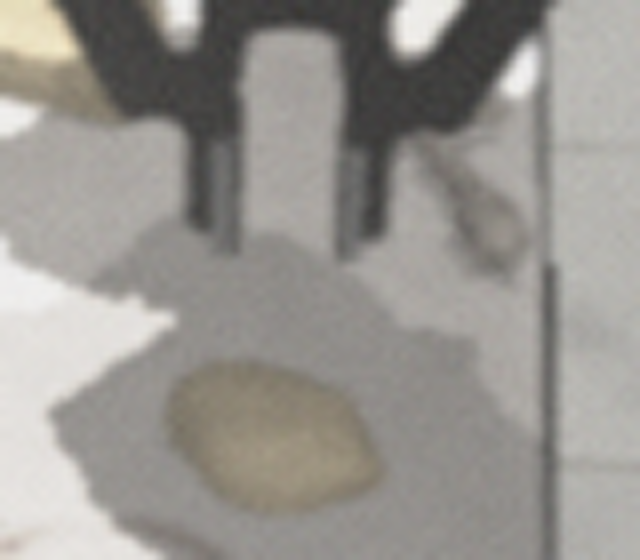

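Tip bottoms are at side row ~182, still clearly above the table. Continuing to lower in small, force-checked steps.

```bash
for i in 1; do echo '{"segments":[[0, 0, 0.002, 0, 0.025], [0, 0, 0.002, 0, 0.025], [0, 0, 0, 0, 0.025]]}' | python3 nudge.py; done
echo '{"segments":[[0, 0, 0.002, 0, 0.025], [0, 0, 0, 0, 0.025]]}' | python3 nudge.py | grep -E "pos|ft"
echo '{"segments":[[0, 0, 0.002, 0, 0.025], [0, 0, 0, 0, 0.025]]}' | python3 nudge.py | grep -E "pos|ft"
echo '{"segments":[[0, 0, 0.001, 0, 0.025], [0, 0, 0, 0, 0.025]]}' | python3 nudge.py | grep -E "pos|ft"
```

```text
time_s: 6.1
position: [0.4119, -0.1825, 0.0097]
tool_rot: [[-0.002, 1.0, -0.0], [1.0, 0.002, 0.0], [0.0, -0.0, -1.0]]
ft_force: [0.0, 1.2, 0.3]
grip_width: 0.0248
gripper_force: 0.0
position: [0.412, -0.1826, 0.0077]
ft_force: [0.9, 0.7, -0.2]
position: [0.412, -0.1826, 0.0057]
ft_force: [-0.1, 0.5, 0.2]
position: [0.412, -0.1826, 0.0048]
ft_force: [-0.4, 0.3, -0.2]
```

```bash
echo '{"segments":[[0, 0, 0.002, 0, 0.025], [0, 0, 0, 0, 0.025]]}' | python3 nudge.py | grep -E "pos|ft"
echo '{"segments":[[0, 0, 0.002, 0, 0.025], [0, 0, 0, 0, 0.025]]}' | python3 nudge.py | grep -E "pos|ft"
echo '{"segments":[[0, 0, 0.001, 0, 0.025], [0, 0, 0, 0, 0.025]]}' | python3 nudge.py | grep -E "pos|ft"
python3 - <<'E'
from rig import env, optics, ticket, sensors
from h import *
S=optics.get_image("side")
cv2.imwrite("pics/p5.png",cv2.resize(S["pixels"][150:220,310:390,::-1],(640,560),interpolation=2))
for r in(182,184,186,188,190):
    c,v=ray(S,(339,r));print(r,[(c+v*(t-c[1])/v[1]).round(3)[2] for t in(-.1826,-.1716)])
E
```

```text
position: [0.412, -0.1826, 0.0027]
ft_force: [-0.2, -0.2, -0.2]
position: [0.412, -0.1826, 0.0007]
ft_force: [0.2, 0.2, 0.4]
position: [0.412, -0.1826, -0.0002]
ft_force: [-0.3, 0.3, 0.1]
182 [np.float64(0.022), np.float64(0.031)]
184 [np.float64(0.017), np.float64(0.026)]
186 [np.float64(0.011), np.float64(0.021)]
188 [np.float64(0.006), np.float64(0.015)]
190 [np.float64(0.0), np.float64(0.01)]
```

View pics/p5.png

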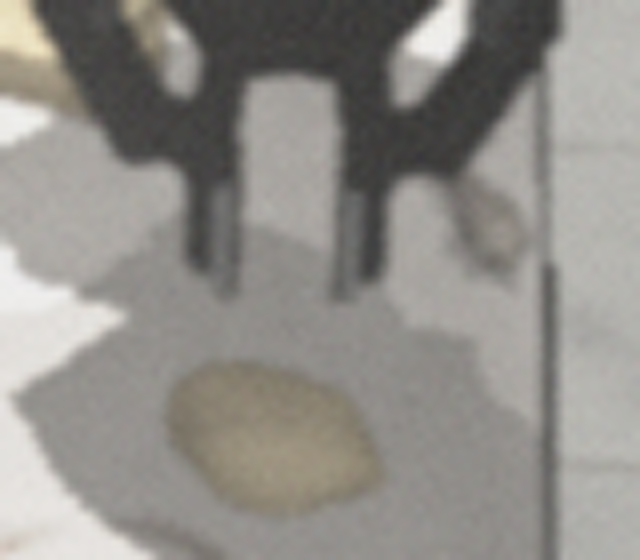

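Tip bottoms are now at row ~187, i.e. z ≈ 8–17 mm with the TCP reading 0. Lowering further, still checking force.

```bash
echo '{"segments":[[0, 0, 0.002, 0, 0.025], [0, 0, 0, 0, 0.025]]}' | python3 nudge.py | grep -E "pos|ft"
echo '{"segments":[[0, 0, 0.002, 0, 0.025], [0, 0, 0, 0, 0.025]]}' | python3 nudge.py | grep -E "pos|ft"
echo '{"segments":[[0, 0, 0.002, 0, 0.025], [0, 0, 0, 0, 0.025]]}' | python3 nudge.py | grep -E "pos|ft"
echo '{"segments":[[0, 0, 0.002, 0, 0.025], [0, 0, 0, 0, 0.025]]}' | python3 nudge.py | grep -E "pos|ft"
```

```text
position: [0.412, -0.1826, -0.0023]
ft_force: [0.2, -0.4, -0.2]
position: [0.412, -0.1826, -0.0043]
ft_force: [0.1, 0.6, -0.2]
position: [0.412, -0.1826, -0.0063]
ft_force: [-0.2, 0.1, -0.3]
position: [0.412, -0.1826, -0.0083]
ft_force: [-0.1, 0.2, 0.4]
```

```bash
echo '{"segments":[[0, 0, 0.002, 0, 0.025], [0, 0, 0, 0, 0.025]]}' | python3 nudge.py | grep -E "pos|ft"
echo '{"segments":[[0, 0, 0.002, 0, 0.025], [0, 0, 0, 0, 0.025]]}' | python3 nudge.py | grep -E "pos|ft"
echo '{"segments":[[0, 0, 0.002, 0, 0.025], [0, 0, 0, 0, 0.025]]}' | python3 nudge.py | grep -E "pos|ft"
python3 - <<'E'
from rig import env, optics, ticket, sensors
from h import *
S=optics.get_image("side")
g=cv2.cvtColor(S["pixels"],cv2.COLOR_RGB2GRAY)
print(g[180:200,335:342].tolist())
E
```

```text
position: [0.412, -0.1826, -0.0103]
ft_force: [-0.1, -0.7, 0.3]
position: [0.412, -0.1826, -0.0123]
ft_force: [-0.2, 0.3, -0.4]
position: [0.412, -0.1826, -0.0143]
ft_force: [-0.3, -0.1, 0.3]
[[71, 94, 111, 101, 94, 123, 137], [71, 93, 113, 105, 95, 119, 139], [81, 98, 112, 105, 96, 121, 143], [77, 100, 114, 106, 94, 123, 142], [77, 100, 111, 103, 95, 121, 140], [78, 99, 109, 104, 98, 124, 139], [77, 101, 113, 108, 104, 131, 143], [78, 97, 112, 103, 106, 134, 140], [83, 100, 111, 107, 107, 134, 141], [110, 108, 111, 96, 109, 135, 145], [134, 124, 112, 103, 110, 138, 144], [136, 128, 115, 106, 114, 138, 141], [140, 135, 129, 127, 130, 142, 144], [144, 141, 141, 142, 144, 144, 141], [142, 139, 138, 141, 141, 139, 140], [133, 130, 124, 124, 122, 126, 122], [126, 122, 124, 124, 129, 123, 120], [127, 127, 131, 125, 131, 126, 128], [128, 131, 129, 133, 129, 125, 128], [129, 131, 127, 130, 134, 136, 134]]
```

```bash
echo '{"segments":[[0, 0, 0.001, 0, 0.025], [0, 0, 0, 0, 0.025]]}' | python3 nudge.py | grep -E "pos|ft"
echo '{"segments":[[0, 0, 0.001, 0, 0.025], [0, 0, 0, 0, 0.025]]}' | python3 nudge.py | grep -E "pos|ft"
echo '{"segments":[[0, 0, 0.001, 0, 0.025], [0, 0, 0, 0, 0.025]]}' | python3 nudge.py | grep -E "pos|ft"
echo '{"segments":[[0, 0, 0.001, 0, 0.025], [0, 0, 0, 0, 0.025]]}' | python3 nudge.py | grep -E "pos|ft"
```

```text
position: [0.412, -0.1826, -0.0151]
ft_force: [-0.6, -0.1, -0.4]
position: [0.412, -0.1826, -0.0162]
ft_force: [0.8, -1.1, -0.5]
position: [0.412, -0.1826, -0.0172]
ft_force: [0.3, -0.2, -0.0]
position: [0.4121, -0.1827, -0.0175]
ft_force: [-1.9, 1.6, 10.4]
```

Contact is at TCP z = -0.0173, so at this opening the tips sit 17 mm above the reported TCP height. I'll raise 7 mm (tips ~6 mm up) and push.

```bash
echo '{"segments":[[0, 0, -0.007, 0, 0.025], [0.01, 0, 0, 0, 0.025], [0.01, 0, 0, 0, 0.025], [0.01, 0, 0, 0, 0.025], [0.01, 0, 0, 0, 0.025], [0.01, 0, 0, 0, 0.025], [0.01, 0, 0, 0, 0.025], [0.01, 0, 0, 0, 0.025], [0.01, 0, 0, 0, 0.025]]}' | python3 nudge.py
cat > look.py <<'E'
from rig import env, optics, ticket, sensors
from h import *
import sys
S=optics.get_image("side")
for c in blobs(S,(262,185,377,328),30):
    if cv2.contourArea(c)<600:
        P=np.array([plane(S,p[0],.008)[:2] for p in c]);print(np.round(cen(c)),cv2.contourArea(c),plane(S,cen(c),.008).round(3),P.min(0).round(3),P.max(0).round(3))
print(sensors.observe()["time_s"])
E
python3 look.py
```

```text
time_s: 10.5
position: [0.4119, -0.1018, -0.0111]
tool_rot: [[-0.002, 1.0, -0.0], [1.0, 0.002, 0.0], [0.0, -0.0, -1.0]]
ft_force: [-0.1, 0.2, 0.4]
grip_width: 0.0251
gripper_force: 0.1
[344. 224.] 337.0 [ 0.409 -0.073  0.008] [ 0.382 -0.096] [ 0.435 -0.049]
[281. 205.] 268.5 [ 0.539 -0.117  0.008] [ 0.522 -0.149] [ 0.559 -0.085]
10.55
```

```bash
echo '{"segments":[[0.01, 0, 0, 0, 0.025], [0.01, 0, 0, 0, 0.025], [0.01, 0, 0, 0, 0.025], [0.01, 0, 0, 0, 0.025], [0.01, 0, 0, 0, 0.025], [0.01, 0, 0, 0, 0.025], [0.01, 0, 0, 0, 0.025], [0.01, 0, 0, 0, 0.025], [0.01, 0, 0, 0, 0.025]]}' | python3 nudge.py | grep -E "pos|ft"; python3 look.py
echo '{"segments":[[0.01, 0, 0, 0, 0.025], [0.01, 0, 0, 0, 0.025], [0.01, 0, 0, 0, 0.025], [0.01, 0, 0, 0, 0.025], [0.01, 0, 0, 0, 0.025], [0.01, 0, 0, 0, 0.025], [0.01, 0, 0, 0, 0.025], [0.01, 0, 0, 0, 0.025], [0, 0, 0, 0, 0.025]]}' | python3 nudge.py; python3 look.py
```

```text
position: [0.4119, -0.0119, -0.011]
ft_force: [-0.1, -0.0, 0.4]
[342. 259.] 411.5 [0.409 0.015 0.008] [ 0.38  -0.006] [0.436 0.038]
[281. 205.] 269.0 [ 0.539 -0.117  0.008] [ 0.522 -0.149] [ 0.559 -0.085]
11.5
time_s: 12.4
position: [0.4115, 0.0684, -0.0111]
tool_rot: [[-0.003, 1.0, -0.0], [1.0, 0.003, 0.0], [0.0, -0.0, -1.0]]
ft_force: [0.3, 0.1, -0.6]
grip_width: 0.0246
gripper_force: 0.0
[340. 297.] 563.0 [0.408 0.096 0.008] [0.38  0.074] [0.436 0.12 ]
[281. 205.] 269.0 [ 0.539 -0.117  0.008] [ 0.522 -0.149] [ 0.559 -0.085]
[366. 200.] 100.0 [ 0.368 -0.148  0.008] [ 0.351 -0.196] [ 0.401 -0.094]
12.45
```

Lump A is well inside the pan (y 0.074–0.120). For lump B, I'll straddle it with fully open fingers, kept low in x to stay clear of the box, and drag it toward -x.

```bash
echo '{"segments":[[-0.02, 0, 0, 0, 0.025], [0, 0, -0.04, 0, 0.025], [0, 0, -0.04, 0, 0.025], [-0.035, 0.024, 0, 0, 0.085], [-0.035, 0.024, 0, 0, 0.085], [-0.035, 0.024, 0, 0, 0.085], [-0.035, 0.024, 0, 0, 0.085], [-0.026, 0.018, 0, 0, 0.085], [0, 0, 0, 0, 0.085], [0, 0, 0, 0, 0.085]]}' | python3 nudge.py
echo '{"segments":[[0, 0, 0.025, 0, 0.085], [0, 0, 0, 0, 0.085]]}' | python3 nudge.py
python3 - <<'E'
from rig import env, optics, ticket, sensors
from h import *
S=optics.get_image("side")
W=optics.get_image("wrist")["pixels"]
cv2.imwrite("pics/p6.png",cv2.vconcat([cv2.resize(S["pixels"][140:240,220:400,::-1],(540,300)),cv2.resize(W[...,::-1],(540,290))]))
E
python3 look.py
```

```text
time_s: 13.45
position: [0.5255, -0.1188, 0.0685]
tool_rot: [[-0.0, 1.0, -0.001], [1.0, 0.0, 0.001], [0.001, -0.001, -1.0]]
ft_force: [-0.9, 0.5, -0.6]
grip_width: 0.0854
gripper_force: 0.0
time_s: 13.65
position: [0.5238, -0.1169, 0.042]
tool_rot: [[-0.002, 1.0, -0.005], [1.0, 0.002, 0.002], [0.002, -0.005, -1.0]]
ft_force: [-0.3, -0.3, -0.4]
grip_width: 0.0852
gripper_force: 0.0
[340. 297.] 549.5 [0.409 0.097 0.008] [0.38  0.074] [0.436 0.12 ]
[281. 205.] 272.5 [ 0.539 -0.116  0.008] [ 0.521 -0.146] [ 0.559 -0.085]
13.8
```

View pics/p6.png

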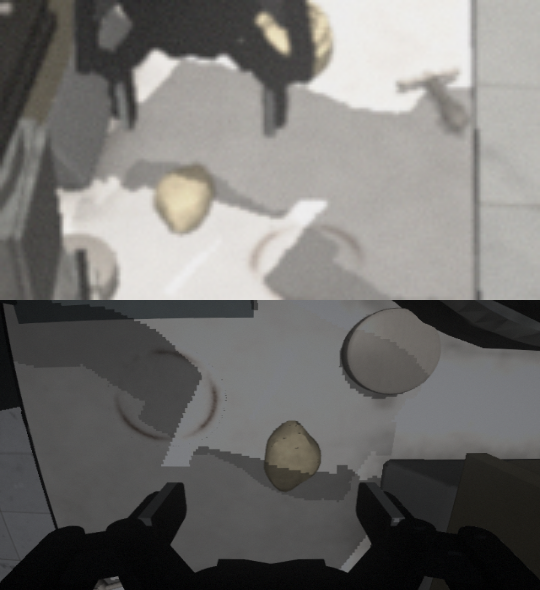

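Side view: the fingers at crop x≈125 and 270 straddle the lump at x≈185, and the wrist view confirms this. Tin and box are clear. Descending with force checks.

```bash
echo '{"segments":[[0, 0, 0.02, 0, 0.085], [0, 0, 0.02, 0, 0.085], [0, 0, 0.013, 0, 0.085], [0, 0, 0, 0, 0.085]]}' | python3 nudge.py| grep -E "pos|ft"
echo '{"segments":[[0, 0, 0.003, 0, 0.085], [0, 0, 0, 0, 0.085]]}' | python3 nudge.py | grep -E "pos|ft"
echo '{"segments":[[0, 0, 0.003, 0, 0.085], [0, 0, 0, 0, 0.085]]}' | python3 nudge.py | grep -E "pos|ft"
echo '{"segments":[[0, 0, 0.002, 0, 0.085], [0, 0, 0, 0, 0.085]]}' | python3 nudge.py | grep -E "pos|ft"
echo '{"segments":[[0, 0, 0.002, 0, 0.085], [0, 0, 0, 0, 0.085]]}' | python3 nudge.py | grep -E "pos|ft"
python3 look.py
```

```text
position: [0.5254, -0.118, -0.0095]
ft_force: [-0.7, -0.3, 0.9]
position: [0.5263, -0.1186, -0.0113]
ft_force: [-0.6, -0.2, -0.2]
position: [0.526, -0.1185, -0.0149]
ft_force: [-0.1, 0.3, -0.3]
position: [0.5259, -0.1185, -0.0172]
ft_force: [-0.7, 0.0, 0.4]
position: [0.5258, -0.1185, -0.0193]
ft_force: [-1.1, 0.8, 0.4]
[340. 297.] 552.5 [0.409 0.097 0.008] [0.38  0.074] [0.436 0.12 ]
[281. 206.] 263.0 [ 0.54  -0.116  0.008] [ 0.522 -0.146] [ 0.559 -0.085]
15.05
```

```bash
echo '{"segments":[[0, 0, 0.002, 0, 0.085], [0, 0, 0, 0, 0.085]]}' | python3 nudge.py | grep -E "pos|ft"
echo '{"segments":[[0, 0, 0.002, 0, 0.085], [0, 0, 0, 0, 0.085]]}' | python3 nudge.py | grep -E "pos|ft"
echo '{"segments":[[0, 0, 0.002, 0, 0.085], [0, 0, 0, 0, 0.085]]}' | python3 nudge.py | grep -E "pos|ft"
python3 - <<'E'
from rig import env, optics, ticket, sensors
from h import *
S=optics.get_image("side")
cv2.imwrite("pics/p7.png",cv2.resize(S["pixels"][160:230,240:340,::-1],(800,560)))
E
```

```text
position: [0.5258, -0.1184, -0.0213]
ft_force: [0.7, -0.0, 0.4]
position: [0.5258, -0.1184, -0.0233]
ft_force: [-0.7, 0.1, -0.0]
position: [0.5259, -0.1184, -0.0253]
ft_force: [0.5, -0.0, -1.0]
```

View pics/p7.png

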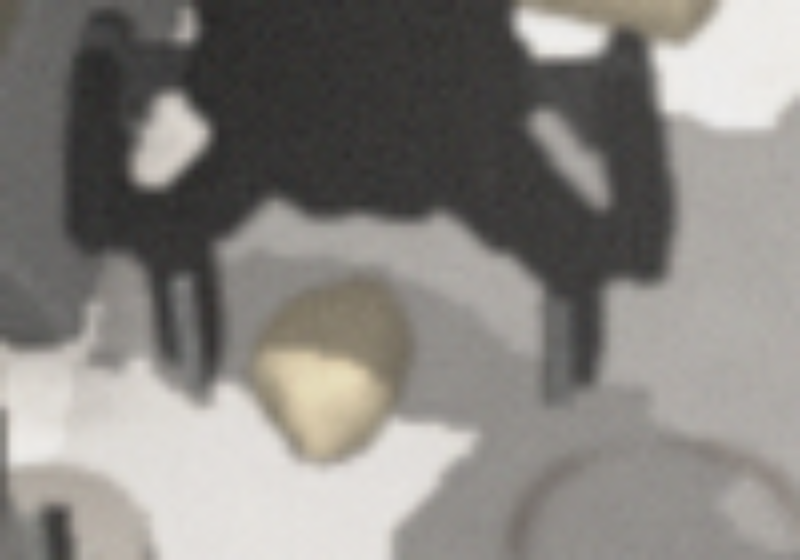

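The fingers flank the lump (lump at crop (330,370), tips at (205,400) and (555,400)) close to the table. Dragging toward -x.

```bash
echo '{"segments":[[0, -0.009, 0, 0, 0.085], [0, -0.009, 0, 0, 0.085], [0, -0.009, 0, 0, 0.085], [0, -0.009, 0, 0, 0.085], [0, -0.009, 0, 0, 0.085], [0, -0.009, 0, 0, 0.085], [0, -0.009, 0, 0, 0.085], [0, -0.009, 0, 0, 0.085], [0, -0.009, 0, 0, 0.085], [0, -0.005, 0, 0, 0.085]]}' | python3 nudge.py;python3 look.py
```

```text
time_s: 16.7
position: [0.439, -0.1185, -0.0251]
tool_rot: [[-0.001, 1.0, -0.0], [1.0, 0.001, 0.0], [0.0, -0.0, -1.0]]
ft_force: [0.1, 0.3, 0.4]
grip_width: 0.085
gripper_force: 0.1
[340. 297.] 552.0 [0.408 0.097 0.008] [0.38  0.075] [0.436 0.12 ]
[319. 210.] 265.5 [ 0.462 -0.11   0.008] [ 0.444 -0.14 ] [ 0.481 -0.08 ]
16.75
```

```bash
echo '{"segments":[[0, 0.004, 0, 0, 0.085], [0, 0, -0.045, 0, 0.085], [0, 0, -0.045, 0, 0.085], [-0.03, 0.01, 0, 0, 0.02], [-0.028, 0.009, 0, 0, 0.02], [0, 0, 0, 0, 0.02], [0, 0, 0, 0, 0.02], [0, 0, 0, 0, 0.02], [0, 0, 0, 0, 0.02]]}' | python3 nudge.py;python3 look.py
```

```text
time_s: 17.65
position: [0.4629, -0.1758, 0.0648]
tool_rot: [[-0.002, 1.0, -0.001], [1.0, 0.002, 0.0], [0.0, -0.001, -1.0]]
ft_force: [0.1, -0.4, -0.5]
grip_width: 0.02
gripper_force: 0.0
[340. 297.] 546.5 [0.408 0.096 0.008] [0.38  0.075] [0.436 0.12 ]
[319. 209.] 276.5 [ 0.462 -0.111  0.008] [ 0.442 -0.14 ] [ 0.48 -0.08]
17.7
```

```bash
echo '{"segments":[[0, 0, 0.03, 0, 0.02], [0, 0, 0.03, 0, 0.02], [0, 0, 0.016, 0, 0.02], [0, 0, 0, 0, 0.02]]}' | python3 nudge.py|grep -E "pos|ft"
echo '{"segments":[[0.01, 0, 0, 0, 0.02], [0.01, 0, 0, 0, 0.02], [0.01, 0, 0, 0, 0.02], [0.01, 0, 0, 0, 0.02], [0.01, 0, 0, 0, 0.02], [0.01, 0, 0, 0, 0.02], [0.01, 0, 0, 0, 0.02]]}' | python3 nudge.py|grep -E "pos|ft";python3 look.py
```

```text
position: [0.462, -0.1755, -0.0127]
ft_force: [0.2, -0.5, 0.5]
position: [0.463, -0.1057, -0.011]
ft_force: [0.2, 0.3, 0.2]
[340. 297.] 552.0 [0.409 0.097 0.008] [0.38  0.074] [0.436 0.12 ]
[312. 223.] 324.0 [ 0.471 -0.072  0.008] [ 0.449 -0.099] [ 0.492 -0.046]
18.85
```

```bash
echo '{"segments":[[-0.008, 0, 0, 0, 0.02], [0, 0.011, 0, 0, 0.02], [0.009, 0, 0, 0, 0.02], [0.01, 0, 0, 0, 0.02], [0.01, 0, 0, 0, 0.02], [0.01, 0, 0, 0, 0.02], [0.01, 0, 0, 0, 0.02], [0.01, 0, 0, 0, 0.02]]}' | python3 nudge.py|grep -E "pos|ft";python3 look.py
```

```text
position: [0.4738, -0.0545, -0.011]
ft_force: [-0.4, -0.6, -0.1]
[340. 297.] 555.0 [0.408 0.096 0.008] [0.38  0.074] [0.436 0.12 ]
[306. 241.] 393.0 [ 0.478 -0.024  0.008] [ 0.452 -0.05 ] [ 0.504 -0.   ]
19.7
```

Lump B is drifting toward +x (edge 0.504, wall 0.511). I'll back off, angle the pushing face toward -x and push on its +x side.

```bash
echo '{"segments":[[-0.018, 0, 0, 0, 0.02], [0, 0.014, 0, 0, 0.02], [0, 0, 0, -8, 0.02], [0, 0, 0, -8, 0.02], [0, 0, 0, 0, 0.02]]}' | python3 nudge.py|grep -E "pos|rot"
echo '{"segments":[[0.01, 0, 0, 0, 0.02], [0.01, 0, 0, 0, 0.02], [0.01, 0, 0, 0, 0.02], [0.01, 0, 0, 0, 0.02]]}' | python3 nudge.py|grep -E "pos|ft";python3 look.py
```

```text
position: [0.4879, -0.0734, -0.0111]
tool_rot: [[-0.278, 0.96, -0.0], [0.96, 0.278, 0.0], [0.0, -0.0, -1.0]]
position: [0.4764, -0.034, -0.011]
ft_force: [-1.2, -0.1, -0.1]
[340. 297.] 550.0 [0.409 0.097 0.008] [0.38  0.074] [0.436 0.12 ]
[308. 248.] 408.5 [ 0.472 -0.006  0.008] [ 0.445 -0.032] [0.497 0.018]
20.65
```

```bash
echo '{"segments":[[0.01, 0.001, 0, 0, 0.02], [0.01, 0.001, 0, 0, 0.02], [0.01, 0.002, 0, 0, 0.02], [0.01, 0.002, 0, 0, 0.02]]}' | python3 nudge.py|grep -E "pos|ft";python3 look.py
echo '{"segments":[[0.01, 0.002, 0, 0, 0.02], [0.01, 0.003, 0, 0, 0.02], [0, 0, 0, 0, 0.02]]}' | python3 nudge.py|grep -E "pos|ft";python3 look.py
```

```text
position: [0.4714, 0.0059, -0.0111]
ft_force: [-0.0, -0.7, -0.4]
[340. 297.] 553.0 [0.409 0.097 0.008] [0.38  0.074] [0.436 0.12 ]
[309. 265.] 461.0 [0.467 0.033 0.008] [0.44  0.007] [0.492 0.057]
21.1
position: [0.4706, 0.0268, -0.0111]
ft_force: [0.0, 0.3, -0.7]
[340. 297.] 562.0 [0.408 0.096 0.008] [0.38  0.074] [0.436 0.119]
[308. 275.] 487.5 [0.465 0.055 0.008] [0.439 0.03 ] [0.491 0.079]
[309. 189.] 33.0 [ 0.488 -0.172  0.008] [ 0.47  -0.186] [ 0.506 -0.157]
21.45
```

Both lumps are inside. Backing off, lifting clear and verifying.

```bash
echo '{"segments":[[-0.02, 0, 0, 0, 0.02], [0, 0, -0.04, 0, 0.02], [0, 0, -0.04, 0, 0.02], [0, 0, -0.04, 0, 0.02], [-0.045, -0.03, 0, 0, 0.02], [-0.045, -0.03, 0, 0, 0.02], [-0.045, -0.03, 0, 0, 0.02], [-0.045, -0.03, 0, 0, 0.02], [0, 0, 0, 0, 0.02], [0, 0, 0, 0, 0.02]]}' | python3 nudge.py; python3 look.py
python3 - <<'E'
from rig import env, optics, ticket, sensors
from h import *
T=optics.get_image("top");S=optics.get_image("side")
for c in blobs(T,(180,185,275,275)): print("T",plane(T,cen(c),.011).round(3))
for c in blobs(S,(290,130,335,170)): print("model side",np.round(cen(c),1))
cv2.imwrite("pics/p8.png",cv2.vconcat([cv2.resize(d["pixels"][y:y+h,x:x+w,::-1],(600,290)) for d,x,y,w,h in((T,160,130,300,145),(S,220,120,420,203))]))
E
```

```text
time_s: 22.45
position: [0.4153, -0.1853, 0.1088]
tool_rot: [[-0.274, 0.962, -0.0], [0.962, 0.274, 0.0], [0.0, -0.0, -1.0]]
ft_force: [0.5, 0.3, 0.8]
grip_width: 0.0201
gripper_force: 0.0
[340. 297.] 546.0 [0.409 0.097 0.008] [0.38  0.075] [0.436 0.119]
[308. 275.] 480.5 [0.465 0.055 0.008] [0.438 0.03 ] [0.491 0.079]
22.5
T [0.407 0.097 0.011]
T [0.464 0.055 0.011]
model side [316.3 151.7]
```

View pics/p8.png

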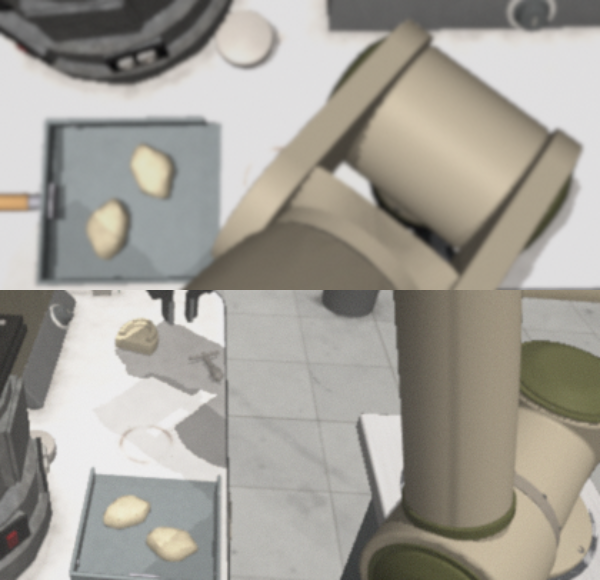

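Both lumps lie inside the pan (top crop (152,170) and (108,228)). The tin, model and key stand where they were, and the arm is clear.

```bash
python3 -c "
from rig import env, optics, ticket, sensors
print(ticket.close_job())"
```

```text
the job is handed in; nothing more can be done
None
```

I swept both lumps into the pan by pushing only and handed the job in at about 22.6 s; the last pictures show both wholly inside and the model, key and tin where they stood, but no verdict was returned.

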